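# Kit the vise set-up tray for the next shift

## Robot

A 7-joint arm with a two-finger parallel gripper is mounted at the origin on the work surface. World frame = base frame: x ahead of the robot, y to its left, z up, the work surface at z = 0. Lengths are in m, angles in rad, forces in N, time in s.
With the tool pointing down it reaches from about 0.35 to 0.9 m from the base axis. Payload 19.9 kg.
Tool frame: the origin (TCP) lies between the finger pads; the fingertips stand 19 mm ahead of it and the grasp point (between the pads) is the TCP; z points along the fingers, y is the line along which they close (so a half turn about z gives the same grasp; the last joint's range is limited). The gripper opens to 94 mm and grips with 3 to 60 N. Pads are 16 mm wide; open, the fingers measure 119 mm over their backs; the gripper's body (75 mm by 177 mm) begins 78 mm behind the grasp point.
Start: joints at [-0.042, 0.417, -0.01, 1.614, 0.005, 1.111, -0.053], TCP at [0.625, 0, 0.224] pointing down, gripper open.
Joint ranges: [-2.81, 2.81], [-0.39, 2.02], [-1.27, 1.25], [0.06, 2.57], [-1.19, 4.33], [0.19, 2], [-2.82, 2.82]. Speed limits (rad/s): [1.89, 1.89, 2.39, 2.39, 3.01, 3.01, 3.01].

## Interface

Orientations are given as a 3x3 rotation matrix whose columns are the frame's x, y, z axes.
In Python, from rig import robot gives the robot as it stands. Calls block until the motion is done:
- robot.move_ptp(position, orientation): joint-space move of the TCP to a pose.
- robot.move_linear(position, velocity=0.15, frame=None, threshold=None): straight line of the TCP; frame=None keeps the orientation; velocity is the mean speed in m/s. With threshold (N) it stops when the force on the tool has changed by that much, and returns True; else False.
- robot.goto_joints(angles): joint-space move.
- robot.gripper_to(opening): finger opening in m; the grip force is fixed at half the most; returns when the fingers have stopped.
- robot.pause(seconds).
- robot.ik(position, orientation): joint angles nearest the present ones, or None.
- robot.get_state(): the state.
- robot.grab_frame(name): name is "scene" or "side" or "wrist"; returns the picture (420x560x3 uint8, red, green, blue); there is no depth.
- robot.camera_info(name): a dict with "fx", "fy", "cx", "cy" (pixels), "dist" ([k1, k2, p1, p2, k3] as OpenCV has them; the pictures are not rectified), "rvec" (rotation vector, rad) and "tvec" (3), from world to camera coordinates, as OpenCV has them. Camera axes: x right, y down, z forward; pixel columns grow to the right and rows downward; lengths in m; the calibration is good to about 2 mm. A picture is of the moment at which its call begins: read the wrist's pose just before it. camera_info takes no time and is no camera call; for the wrist camera it gives the pose at the moment of the call.
A pose or a line that the arm cannot do raises robot.PlanningError and nothing moves.
- robot.sign_off(): hands the job in; it is judged then, once.
The state is a dict: "time": time; "qpos": joint angles; "joint_vel": joint speeds; "effort": joint torques, N m; "ee_pos": TCP position; "tool_rot": TCP orientation; "force": force on the tool from outside, world axes, zero at the start; "moment": the same for the moment, N m; "opening": finger opening in m; "grasp_force": force on a finger pad.
Only numpy, scipy, OpenCV 4.12 (cv2) and the standard library are available. Lean on these libraries where they do the work, as an engineer would, in place of code of your own. Each camera call takes 0.05 s, during which the arm holds its last target. There are 200 camera calls.

## Task

Get the set-up tray ready for the next shift: put the two orange vise jaws, the chrome ball lock pin and the sound, bright locator puck each fully down in its own nest - one jaw to each bar-shaped nest, standing on edge as it does now and either way round, the pin with its T-handle at the cross-bar of the blue T, the puck flat in the round nest. Set every part down rather than dropping it, and leave the dented puck and the bare steel jaw lying where they are.

Things in the scene. Friction and masses are not known exactly. Their poses are not given: they have to be found in the camera images.
- jaw_1_mid (a point): Orange urethane vise jaw with a 5.5 mm aluminium backing plate on its +y face: an 80 mm long (x) x 22 mm thick (y) x 32 mm tall (z) bar standing on its long narrow edge with z up; 0.13 kg. The point is its centre, 16 mm above its underside. One of a pair, the two are interchangeable. Loose on the table.
- jaw_2_mid (a point): The other orange urethane vise jaw of the pair, the same: an 80 mm long (x) x 22 mm thick (y) x 32 mm tall (z) bar standing on its long narrow edge with z up; 0.13 kg. The point is its centre, 16 mm above its underside. Loose on the table.
- pin_mid (a point): Chrome ball lock pin lying along its x axis: shank 13 mm diameter, 80 mm long over all (x -40 to +40 mm), two small brass balls near the tip (-x end), black T-handle (12 mm in x, 46 mm in y, 13 mm in z) with a brass button at the +x end, from x = 24 mm on. The point is on the shank's axis at mid-length, near the centre of mass, 6.5 mm above the underside; z up. 0.08 kg.
- puck_mid (a point): Sound locator puck: bright ground steel disc, 50 mm diameter, 25 mm high, with a shallow 21 mm bore in its top. The point is its centre, 12.5 mm above its underside; z up. 0.37 kg.
- dented_puck_mid (a point): Dented locator puck, does not belong in the kit: the same size (50 mm diameter, 25 mm high), but dull dark steel, its rim beaten down and rusty brown on one side. The point is its centre, 12.5 mm above its underside.
- hard_jaw_mid (a point): Hard steel vise jaw, does not belong in the kit: the same size and shape as the orange ones (an 80 mm long (x) x 22 mm thick (y) x 32 mm tall (z) bar standing on its long narrow edge with z up), but bare grey steel all over. The point is its centre, 16 mm above its underside.
- nest_jaw_1: Nest for one orange jaw (blue bar on its floor, long side along x): one of four black 110 mm square inserts in a grey tray, in changing order. Origin: centre of its underside, 4 mm above the table; floor 14 mm above that; nothing in the tray stands higher but grey lips 8 mm high round each nest, here 96 (x) x 42 mm (y) inside, with a 52 mm gap for fingers in the middle of both y sides.
- nest_jaw_2: Nest for the other orange jaw, the same as nest_jaw_1: blue bar on its floor, same origin, axes and sizes. Either orange jaw may go in either.
- nest_pin: Nest for the pin: blue T on its floor, cross-bar (handle) at the +x end. Insert, origin, floor and lips as nest_jaw_1. 96 mm long inside, 62 mm wide where x > 24 mm, 33 mm wide where x < -26 mm, no lips between (room for fingers closing along y). The pin's middle belongs over the insert's centre; the wrong way round its handle would ride up on the lips.
- nest_puck: Nest for the sound puck: blue 50 mm disc on its floor. Insert, origin, floor and lips as nest_jaw_1. Round, 70 mm inside, centred on the insert; 39 mm gaps in the lips on both y sides leave room for fingers.
Mind the look-alikes: they are no part of the job. Leave any green or turquoise look-alike of the nest_jaw_1 alone.

How it is judged:
By the outcome, as a careful person would: the job done as asked, in the order asked, and still so for the second after the job is handed in, with the robot touching nothing.
It also fails if it takes over 112 s, if anything falls off the work surface, if the arm or the gripper's body presses on something with over 40 N, if the wrist force passes 120 N, or if a joint passes its speed limit or range.

## Working session

There is one attempt and no reset: what is moved stays moved. The work goes in short steps, each a Python script; the robot and the scene stay as the last script left them, time stands still between calls to the robot, and variables do not carry over. Pictures are saved under pics/ and viewed, at most 14 in all, crops included, and the job is handed in when it is done.

```bash
mkdir -p pics; ls; python3 - <<'E'
from rig import robot
import cv2
for n in ["scene","side","wrist"]:
    print(n,robot.camera_info(n))
    cv2.imwrite(f"pics/{n}0.png",robot.grab_frame(n)[:,:,::-1])
print(robot.get_state())
E
```

```text
pics
scene {'fx': 400.55158748393177, 'fy': 400.55158748393177, 'cx': 277.5096902739903, 'cy': 202.84908022562936, 'dist': array([0.01245859, 0.        , 0.        , 0.        , 0.        ]), 'rvec': array([ 2.18375542,  0.51441177, -0.25262434]), 'tvec': array([-0.41547288, -0.06388071,  1.21283091])}
side {'fx': 453.7927208763258, 'fy': 453.7927208763258, 'cx': 287.30737499956734, 'cy': 207.5386402290782, 'dist': array([-0.06815021,  0.        ,  0.        ,  0.        ,  0.        ]), 'rvec': array([ 2.24496316, -0.26084214,  0.11370534]), 'tvec': array([-0.42421757,  0.09571248,  1.04229121])}
wrist {'fx': 307.71903874207584, 'fy': 307.71903874207584, 'cx': 277.3051992124931, 'cy': 208.9832603305866, 'dist': array([0.01872419, 0.        , 0.        , 0.        , 0.        ]), 'rvec': array([-2.86658115e+00, -1.10647943e-03,  1.54027069e-03]), 'tvec': array([-0.62556027, -0.0286147 ,  0.39150661])}
{'time': 0.15, 'qpos': array([-0.04152096,  0.4178161 , -0.01027935,  1.61400719,  0.00470351,
        1.11072982, -0.05297994]), 'joint_vel': array([-0.00014034, -0.00099463, -0.00048444, -0.00158371,  0.00165511,
       -0.00114934, -0.00113623]), 'effort': array([ 7.99236568e-04, -8.51532197e+01,  6.39362633e-01, -4.26137459e+01,
       -4.88919730e-02,  1.71691604e-02,  1.51774425e-04]), 'ee_pos': array([ 6.24731568e-01, -9.30144625e-06,  2.23994130e-01]), 'tool_rot': array([[-2.85433541e-05,  9.99999564e-01, -9.33023811e-04],
       [ 9.99999995e-01,  2.84583573e-05, -9.11113890e-05],
       [-9.10847970e-05, -9.33026408e-04, -9.99999561e-01]]), 'force': array([-0.45967879,  0.1543105 ,  0.66372614]), 'moment': array([0.00298364, 0.0094462 , 0.03146959]), 'grasp_force': 0.0, 'opening': 0.09418899096974724}
```

View pics/scene0.png

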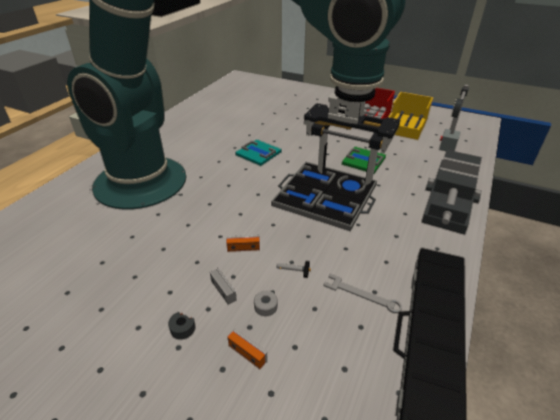

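View pics/wrist0.png

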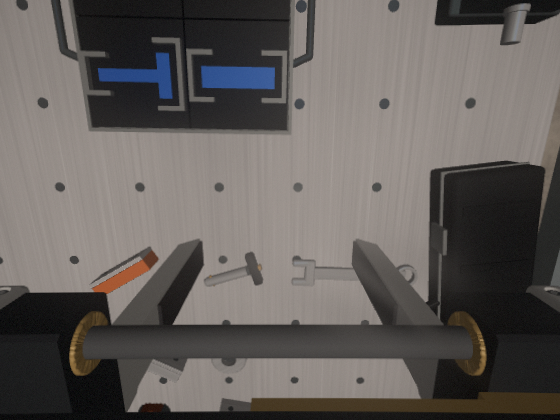

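View pics/side0.png

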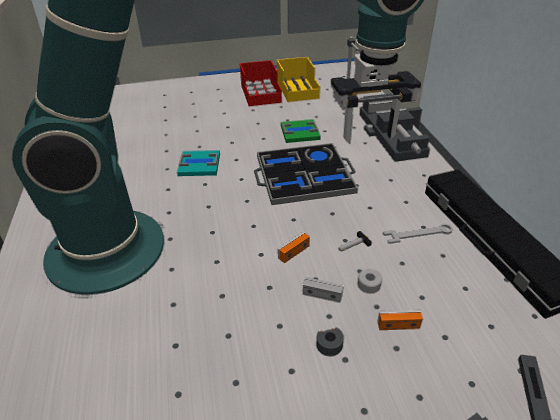

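The scene and side pictures show the orange jaws at scene (243,243) and (247,349), pin (293,268), bright puck (265,302), dented puck (181,325) and grey jaw (223,285). The tray is around scene (325,193), and the turquoise and green decoys lie beside it. In the wrist picture two nests are visible: the T with its cross-bar to the right at (165,75), and a bar at (238,77).

```bash
cat > h.py <<'E'
import numpy as np, cv2
from rig import robot
def ray(info,px):
    K=np.array([[info['fx'],0,info['cx']],[0,info['fy'],info['cy']],[0,0,1]])
    p=cv2.undistortPoints(np.array(px,float).reshape(-1,1,2),K,info['dist']).reshape(-1,2)
    R=cv2.Rodrigues(info['rvec'])[0]; C=-R.T@info['tvec']
    return C,np.c_[p,np.ones(len(p))]@R
def onplane(info,px,z):
    C,d=ray(info,px); z=np.broadcast_to(z,len(d)); return C+d*((z-C[2])/d[:,2])[:,None]
def proj(info,P):
    K=np.array([[info['fx'],0,info['cx']],[0,info['fy'],info['cy']],[0,0,1]])
    return cv2.projectPoints(np.array(P,float),info['rvec'],info['tvec'],K,info['dist'])[0].reshape(-1,2)
def down(yaw): # closing axis y_tool at angle yaw from world x
    c,s=np.cos(yaw),np.sin(yaw); y=np.array([c,s,0]); z=np.array([0,0,-1.]); return np.c_[np.cross(y,z),y,z]
def snap(n,f):
    i=robot.camera_info(n); im=robot.grab_frame(n)[:,:,::-1]; cv2.imwrite(f'pics/{f}.png',im); np.save(f'pics/{f}.npy',i,allow_pickle=True); return i,im
E
python3 - <<'E'
from h import *
np.set_printoptions(precision=4,suppress=True)
S,D,W=[robot.camera_info(n) for n in("scene","side","wrist")]
names="jawA jawB pin puck dent hard tray".split()
z=[.016,.016,.0065,.0125,.0125,.016,.018]
a=onplane(S,[(243,243),(247,349),(293,268),(265,302),(181,325),(223,285),(325,193)],z)
b=onplane(D,[(294,247),(400,321),(355,241),(370,281),(330,342),(323,289),(306,172)],z)
for n,p,q in zip(names,a,b):print(n,p[:2],q[:2])
print("wrist C",ray(W,[(277,209)]))
print(onplane(W,[(165,75),(238,77),(186,76)],.018))
for x,y,yaw in[(.6,.1,0),(.6,.1,1.57),(.6,-.2,0),(.6,-.2,1.57),(.6,-.2,-1.57)]:
    for zz in(.06,.25,.3): print(x,y,yaw,zz,robot.ik([x,y,zz],down(yaw)))
E
```

```text
jawA [ 0.4235 -0.1068] [ 0.4252 -0.1114]
jawB [ 0.5757 -0.351 ] [ 0.5746 -0.3559]
pin [ 0.5637 -0.1189] [ 0.5695 -0.1158]
puck [ 0.5536 -0.2376] [ 0.5566 -0.2439]
dent [ 0.4306 -0.3618] [ 0.4313 -0.3667]
hard [ 0.4516 -0.2404] [ 0.4538 -0.2444]
tray [0.529  0.1722] [0.5263 0.1639]
wrist C (array([0.626 , 0.0792, 0.3839]), array([[-0.0018, -0.2716, -0.9624]]))
[[0.5026 0.1282 0.018 ]
 [0.5824 0.1265 0.018 ]
 [0.5255 0.1273 0.018 ]]
0.6 0.1 0 0.06 [-0.1845  0.5836 -0.0413  1.775   0.0322  0.7836 -0.2417]
0.6 0.1 0 0.25 [-0.1809  0.366  -0.0451  1.6279  0.0177  1.1481 -0.2303]
0.6 0.1 0 0.3 [-0.1817  0.3297 -0.0439  1.5641  0.015   1.2481 -0.2281]
0.6 0.1 1.57 0.06 [ 0.0227  0.6048 -0.3167  1.7673  0.2473  0.8086  1.1567]
0.6 0.1 1.57 0.25 [ 0.0451  0.3853 -0.3406  1.6195  0.1374  1.1604  1.2426]
0.6 0.1 1.57 0.3 [ 0.0427  0.3476 -0.3371  1.5558  0.1187  1.2584  1.2578]
0.6 -0.2 0 0.06 [ 0.2424  0.6186  0.0417  1.7127 -0.0334  0.8109  0.2994]
0.6 -0.2 0 0.25 [ 0.2308  0.4094  0.057   1.5671 -0.0247  1.1658  0.2927]
0.6 -0.2 0 0.3 [ 0.2288  0.3746  0.0598  1.5034 -0.0229  1.2643  0.2913]
0.6 -0.2 1.57 0.06 [ 0.4562  0.6318 -0.2496  1.7045  0.199   0.8301  1.6881]
0.6 -0.2 1.57 0.25 [ 0.4447  0.4196 -0.2318  1.5589  0.1016  1.1749  1.7632]
0.6 -0.2 1.57 0.3 [ 0.436   0.3839 -0.2205  1.4954  0.0858  1.2718  1.7758]
0.6 -0.2 -1.57 0.06 [ 0.0465  0.6393  0.3104  1.7201 -0.2516  0.8214 -1.0981]
0.6 -0.2 -1.57 0.25 [ 0.0125  0.4253  0.3537  1.5753 -0.1559  1.1689 -1.1716]
0.6 -0.2 -1.57 0.3 [ 0.011   0.3888  0.3564  1.5116 -0.1391  1.2663 -1.1852]
```

```bash
python3 - <<'E'
from h import *
robot.move_ptp([.53,.07,.30],down(0)); robot.pause(.2); i,im=snap("wrist","w_tray")
cv2.imwrite('pics/w_tray2.png',cv2.resize(im[:300,100:460],None,fx=2,fy=2,interpolation=cv2.INTER_CUBIC))
print(robot.get_state()['time'])
robot.move_ptp([.51,-.28,.30],down(0)); robot.pause(.2); i,im=snap("wrist","w_parts")
cv2.imwrite('pics/w_parts2.png',cv2.resize(im[40:320,100:460],None,fx=2.2,fy=2.1,interpolation=cv2.INTER_CUBIC))
print(robot.get_state()['time'])
E
```

```text
1.0167
2.5833
```

View pics/w_tray2.png

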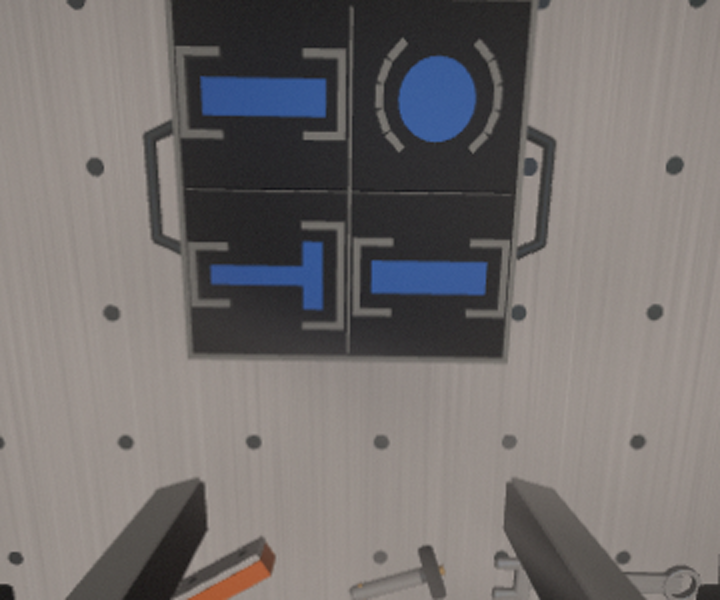

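View pics/w_parts2.png

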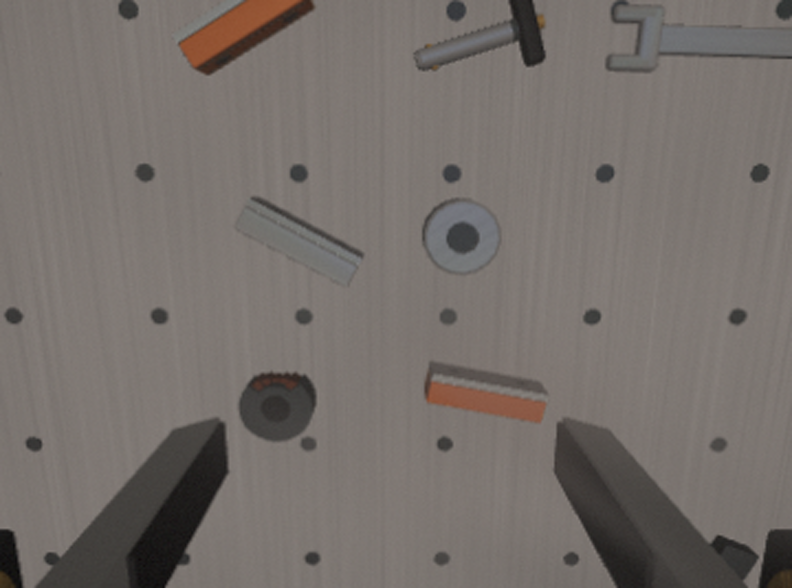

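The tray crop shows the nests in two rows: bar (264,97) and disc (437,99) above, T (267,275, cross-bar to +x) and bar (429,278) below. The parts crop shows the bright puck's top at (461,236) and jaw B's top face with corners (433,376), (547,397), (542,422) and (427,403). Jaw A and the pin are cut off at the top, so I'll take one more view.

```bash
python3 - <<'E'
from h import *
np.set_printoptions(precision=4,suppress=True)
robot.move_ptp([.50,-.17,.24],down(0)); robot.pause(.2); i,im=snap("wrist","w_ap")
cv2.imwrite('pics/w_ap2.png',cv2.resize(im[60:300,100:460],None,fx=2.2,fy=2.2,interpolation=cv2.INTER_CUBIC))
T=np.load('pics/w_tray.npy',allow_pickle=True).item();P=np.load('pics/w_parts.npy',allow_pickle=True).item()
t=lambda a:(np.array(a)+.5)/2-.5+[100,0]
p=lambda a:(np.array(a)+.5)/[2.2,2.1]-.5+[100,40]
print(onplane(T,t([(201,76),(326,79),(327,117),(200,115),(437,99),(211,275),(323,275),(371,261),(487,263),(486,294),(372,294)]),.018)[:,:2])
print(onplane(P,p([(461,236)]),.025), onplane(P,p([(433,376),(547,397),(542,422),(427,403)]),.032)[:,:2])
E
```

```text
[[0.4324 0.2517]
 [0.5124 0.2501]
 [0.5127 0.2281]
 [0.4301 0.2291]
 [0.584  0.2385]
 [0.4305 0.128 ]
 [0.5086 0.128 ]
 [0.542  0.1375]
 [0.6225 0.136 ]
 [0.623  0.1149]
 [0.5429 0.115 ]]
[[ 0.5561 -0.24    0.025 ]] [[ 0.5398 -0.3353]
 [ 0.6162 -0.3506]
 [ 0.614  -0.3693]
 [ 0.5361 -0.3552]]
```

View pics/w_ap2.png

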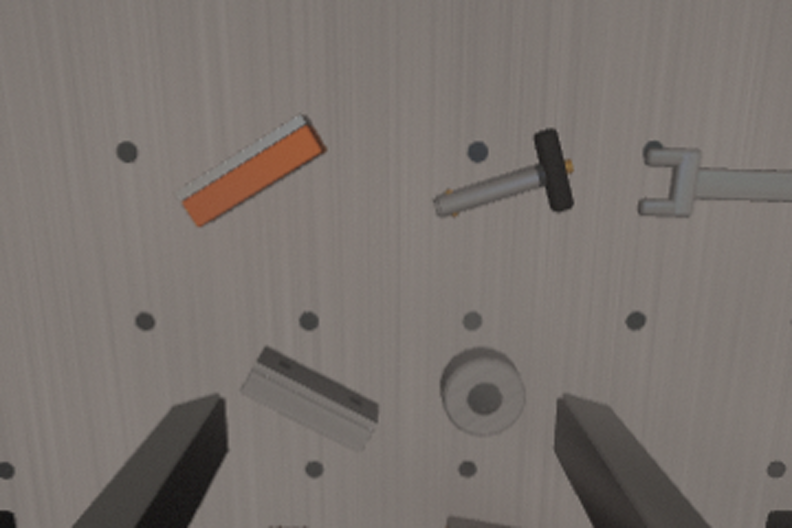

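```bash
python3 - <<'E'
from h import *
np.set_printoptions(precision=4,suppress=True)
A=np.load('pics/w_ap.npy',allow_pickle=True).item()
q=lambda a:(np.array(a)+.5)/2.2-.5+[100,60]
j=onplane(A,q([(301,115),(322,152),(200,226),(179,190)]),.032)[:,:2]
print(j,j.mean(0),cv2.minAreaRect(j.astype(np.float32)))
n=onplane(A,q([(436,207),(541,178),(572,167)]),.0065)[:,:2];d=n[1]-n[0];d/=np.linalg.norm(d)
print(n,np.arctan2(d[1],d[0]),n[0]+.04*d,np.linalg.norm(n[2]-n[0]))
h=onplane(A,q([(546,130),(563,211)]),.013)[:,:2];print(h,h.mean(0)-.030*d)
print(onplane(A,q([(485,396)]),.025))
E
```

```text
[[ 0.4551 -0.0808]
 [ 0.4654 -0.0993]
 [ 0.3983 -0.1381]
 [ 0.3887 -0.119 ]] [ 0.4269 -0.1093] ((0.4266940951347351, -0.10945223271846771), (0.07772911339998245, 0.02136360853910446), 29.878557205200195)
[[ 0.5276 -0.1304]
 [ 0.5869 -0.1143]
 [ 0.604  -0.1083]] 0.2660399344965318 [ 0.5662 -0.1199] 0.07958132825006563
[[ 0.5866 -0.0882]
 [ 0.599  -0.1322]] [ 0.5639 -0.1181]
[[ 0.5573 -0.2394  0.025 ]]
```

```bash
cat >> h.py <<'E'
TY=-.016; H=np.pi/2
NEST=dict(bar1=(.4719,.2399),disc=(.5839,.2382),T=(.4701,.128),bar2=(.582,.1262))
def st(m):
    s=robot.get_state(); print(m,round(s['time'],2),'open',round(s['opening'],4),'gf',round(s['grasp_force'],1),'z',round(s['ee_pos'][2],4),'F',np.round(s['force'],1))
def pick(xy,yaw,g,opening):
    R=down(yaw-H); robot.gripper_to(opening)
    robot.move_ptp([*xy,g+.08],R); robot.move_linear([*xy,g+.02],.15)
    hit=robot.move_linear([*xy,g],.05,threshold=8); print('hit',hit)
    robot.gripper_to(0.0); st('gripped')
    robot.move_linear([*xy,g+.10],.15); robot.pause(.2); st('lifted')
def place(xy,g,rel,yaw=TY,over=.0015):
    z=.018+g; R=down(yaw-H)
    robot.move_ptp([*xy,z+.09],R); robot.move_linear([*xy,z+.012],.12); robot.pause(.3)
    hit=robot.move_linear([*xy,z-over],.02,threshold=4); st(f'down {hit}, rel to floor {robot.get_state()["ee_pos"][2]-z:.4f}')
    robot.gripper_to(rel); robot.pause(.2); robot.move_linear([*xy,z+.09],.12); st('away')
E
python3 - <<'E'
from h import *
pick((.4268,-.1094),.524,.022,.06)
place(NEST['bar1'],.022,.036)
robot.move_ptp([.53,.07,.30],down(0)); robot.pause(.2); i,im=snap("wrist","c1")
cv2.imwrite('pics/c1b.png',cv2.resize(im[:300,100:460],None,fx=2,fy=2,interpolation=cv2.INTER_CUBIC))
E
```

```text
hit False
gripped 6.92 open 0.0217 gf 30.0 z 0.0221 F [-0.2  0.9  2.2]
lifted 7.93 open 0.022 gf 30.0 z 0.1212 F [ 1.   0.3 -1.1]
down True, rel to floor -0.0001 10.94 open 0.0217 gf 30.0 z 0.0399 F [-1.5 -1.3  5.5]
away 12.5 open 0.0361 gf 0.0 z 0.1294 F [-0.  -0.1 -0.6]
```

View pics/c1b.png

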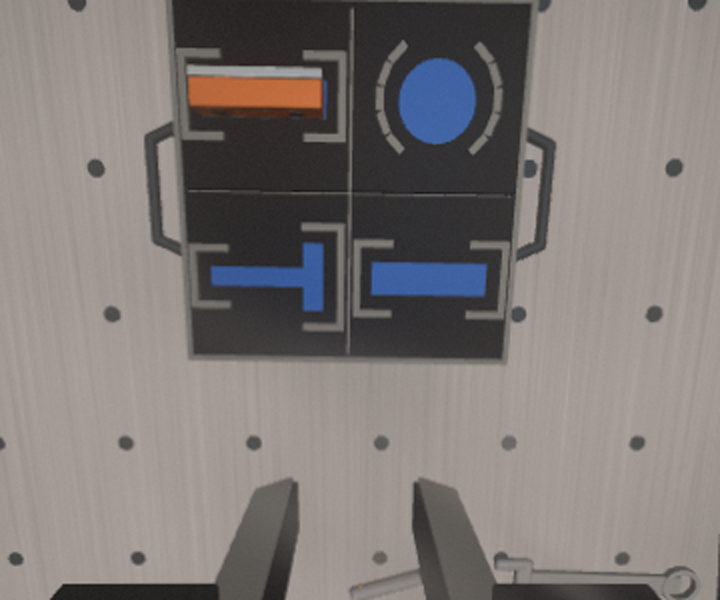

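Jaw 1 sits flat inside its nest (crop (255,93), within the lips). Next come jaw 2 and the pin.

```bash
python3 - <<'E'
from h import *
pick((.5765,-.3526),-.19,.022,.06)
place(NEST['bar2'],.022,.036)
pick((.565,-.119),.27,.0205,.05)
place(NEST['T'],.0205,.03)
robot.move_ptp([.53,.07,.30],down(0)); robot.pause(.2); i,im=snap("wrist","c2")
cv2.imwrite('pics/c2b.png',cv2.resize(im[:300,100:460],None,fx=2,fy=2,interpolation=cv2.INTER_CUBIC))
st('')
E
```

```text
hit False
gripped 18.52 open 0.0218 gf 30.0 z 0.022 F [0.6 0.7 0.5]
lifted 19.53 open 0.0216 gf 30.0 z 0.121 F [-0.2  1.2 -1.1]
down True, rel to floor -0.0001 22.97 open 0.0217 gf 30.0 z 0.0399 F [-0.7 -0.8  6.9]
away 24.52 open 0.0359 gf 0.0 z 0.1293 F [-0.1 -0.2 -0.8]
hit False
gripped 27.73 open 0.012 gf 29.9 z 0.0205 F [-1.  -0.   0.1]
lifted 28.75 open 0.0124 gf 29.9 z 0.1196 F [ 0.5  0.1 -0.6]
down True, rel to floor -0.0002 31.47 open 0.0121 gf 30.0 z 0.0383 F [ 0.3 -0.1  3.2]
away 33.07 open 0.0299 gf 0.0 z 0.128 F [-0.  -0.3 -0.2]
 34.82 open 0.0299 gf 0.0 z 0.2998 F [ 0.  -0.7  0.3]
```

View pics/c2b.png

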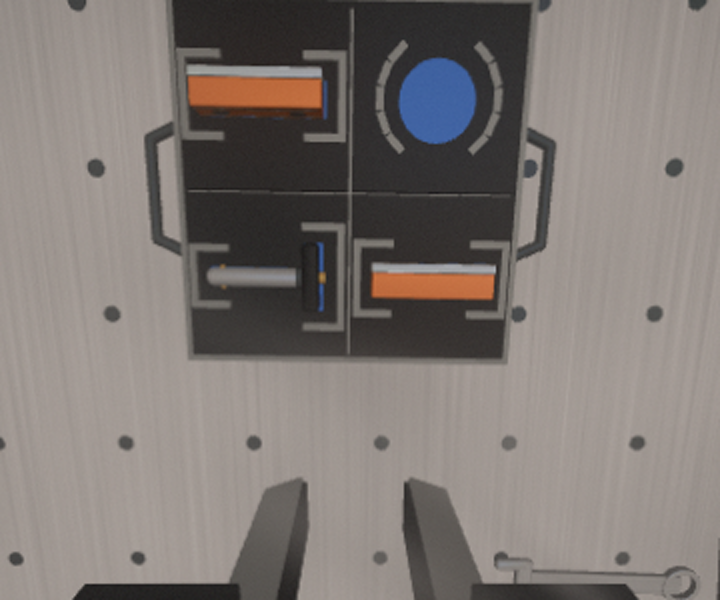

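Both jaws and the pin (handle on the cross-bar at (312,277)) are down and inside their nests. The puck is next.

```bash
python3 - <<'E'
from h import *
pick((.557,-.2395),0,.0215,.075)
place(NEST['disc'],.0215,.062)
robot.move_ptp([.53,.07,.30],down(0)); robot.pause(.2); i,im=snap("wrist","c3")
cv2.imwrite('pics/c3b.png',cv2.resize(im[:300,100:460],None,fx=2,fy=2,interpolation=cv2.INTER_CUBIC))
snap("side","c3s"); st('')
E
```

```text
hit False
gripped 38.65 open 0.0494 gf 30.0 z 0.0217 F [ 0.7 -0.7  2. ]
lifted 39.67 open 0.0497 gf 30.0 z 0.1206 F [ 0.3 -0.2 -3. ]
down True, rel to floor -0.0001 43.08 open 0.0494 gf 30.0 z 0.0394 F [-0.   0.2  4.7]
away 44.62 open 0.0618 gf 0.0 z 0.1288 F [-0.  -0.3  0. ]
 46.43 open 0.0617 gf 0.0 z 0.2998 F [-0.3  0.5  0.1]
```

View pics/c3b.png

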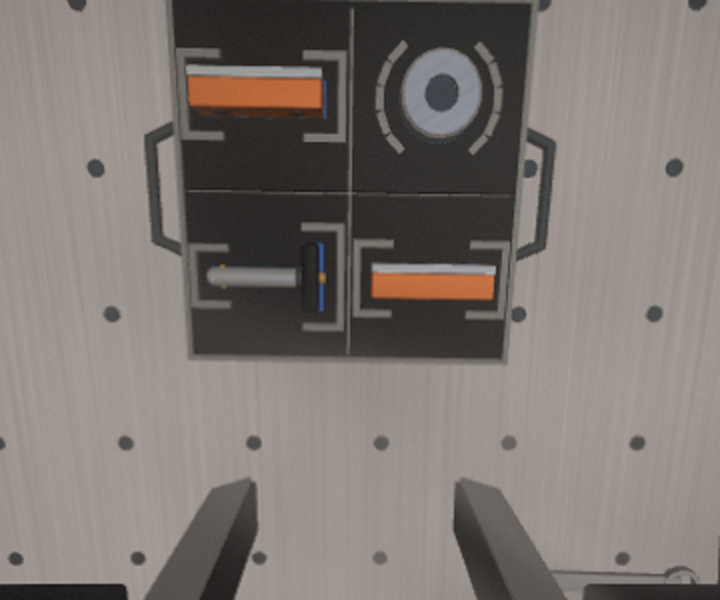

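View pics/c3s.png

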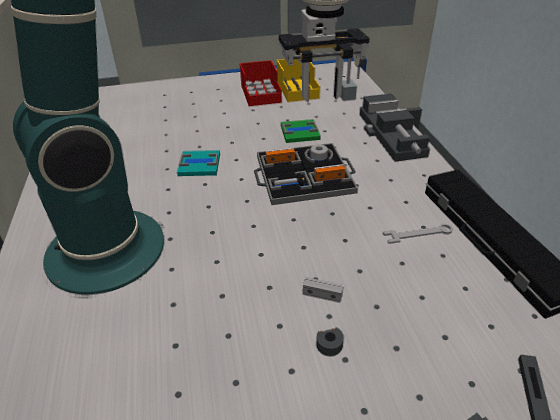

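All four parts are seated in their nests, with the puck at (441,92). The grey jaw (323,289) and dented puck (330,342) haven't moved in the side view.

```bash
python3 -c "
from rig import robot
print(robot.sign_off())"
```

```text
the job is handed in; nothing more can be done
None
```

Both orange jaws, the pin and the sound puck were set down in their nests, the dented puck and bare steel jaw were left where they lay, and the job was handed in at about 46 s of the 112 s allowed.

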